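# Empty and latch the drop-bottom marker hopper

## Robot

A 6-joint arm with a two-finger parallel gripper is mounted at the origin on the work surface. World frame = base frame: x ahead of the robot, y to its left, z up, the work surface at z = 0. Lengths are in mm, angles in rad, forces in N, time in s.
With the tool pointing down it reaches from about 350 to 775 mm from the base axis. Payload 7.3 kg.
Tool frame: the origin (TCP) lies midway between the tips of the shut fingers; the grasp point (between the pads) lies 19 mm behind it (grip_depth is the distance from the TCP to the grasp point, in mm); z points along the fingers, y is the direction in which the jaws open and shut (so a half turn about z gives the same grasp; the last joint's range is limited). The gripper opens to 92 mm and grips with 3 to 60 N. Pads are 19 mm wide; open, the fingers measure 130 mm over their backs; the gripper's body (75 mm by 190 mm) begins 47 mm behind the grasp point.
Start: joints at [-1.42, 0.342, 1.524, -0, 1.275, -0.146], TCP at [153.565, -502.059, 226.741] pointing down, gripper open.
Joint ranges: [-2.53, 2.53], [-0.77, 2.02], [0.04, 2.7], [-1, 4.14], [0.28, 2.66], [-3.11, 3.11]. Speed limits (rad/s): [2.57, 2.57, 3.14, 3.14, 3.14, 3.14].

## Interface

Orientations are given as [roll, pitch, yaw] about the fixed x, y, z axes, in that order (R = Rz(yaw) Ry(pitch) Rx(roll)).
In Python, from plant import get_obs, capture, close_job, spot_in, silhouettes, mark_of, grip_depth gives the robot as it stands.
- The arm moves only by the tool servo_tool, never from a script. Its arguments are lists of equal length, an entry for each row: "slide": the shift along the tool's x, y, z normalised to -1 to 1, where 1 is 20 cm, a list of three; "rot": the turn, a rotation vector about the tool's x, y, z normalised to -1 to 1, where 1 is pi rad, a list of three; "claw": the finger opening in mm, from 0 to 91.8. A call has 1 to 5 rows; each row is the pose to reach, as a shift and turn from the pose commanded when the call began, along the tool's axes at that moment, turning the shorter way round; what a row does not reach only later rows make up. A row lasts 1/8 s, in which the tool goes at most 62.5 mm and 10.7 degrees, less where a joint would pass 70% of its speed; a pose out of reach is approached as far as the arm can. A call with a number of a shift or a turn outside -1 to 1 is refused whole. A call with a gripper value outside its range is refused whole. The fingers move at their own pace and stop on an object; the grip force is fixed at half the most. Time passes only in rows, so rows that repeat a pose let the fingers close. It gives the time, the measured TCP pose, the force and the opening at its end, in the units of the state.
- get_obs(): the state, without advancing time (a new reading comes with each control period).
- capture(name): name is "scene" or "top"; returns a dict with "frame" (420x560x3 uint8, red, green, blue), "depth" (420x560 float32, mm along the optical axis (not along the pixel's ray), 0 where there is no reading), "vertical_fov" (degrees; the focal length in pixels is half the picture's height over the tangent of half this angle, whatever the lens; pixels are square), "cx", "cy" (the principal point, pixels), "D" ([k1, k2, p1, p2, k3] as OpenCV has them; the pictures are not rectified), "position" and "rotation" of the camera in the world. Camera axes: x right, y down, z forward; pixel columns grow to the right and rows downward; lengths in mm; the calibration is good to about 2 mm. A picture is of the moment at which its call begins.
- close_job(): hands the job in, once; it reports no verdict.
Trained networks look in the newest picture that a camera, given by its name, has taken for a name from the list of things; names that differ only in an ending like _2 or _b are one class to them, and where a whole thing is asked for, a point or a joint stands for the part that bears it (a point fixed in the world has none). Each returns a list of dicts, best first, with "confidence" (0 to 1); they miss things now and then, are a little off and sometimes report something else, mostly with a low value. They report only what shows in the picture. A call takes as long as a camera call. They do not tell look-alikes from the thing itself.
- spot_in(query, camera): "box" ([left, top, right, bottom] in pixels, round what is visible of it).
- silhouettes(query, camera): "pixels" (420x560 bool, what is visible of it) and "box" ([left, top, right, bottom] in pixels, round what is visible of it).
- mark_of(query, camera): "xy" ([column, row] in pixels: a listed point, or the origin of a listed thing).
The state is a dict: "time": time; "joint_positions": joint angles; "dq": joint speeds; "tau": joint torques, N m; "tool_pos": TCP position; "tcp_rot": TCP orientation; "contact_force": force on the tool from outside, world axes, zero at the start; "moment": the same for the moment, N m; "grip_width": finger opening in mm.
Only numpy, scipy, OpenCV 4.12 (cv2) and the standard library are available. Lean on these libraries where they do the work, as an engineer would, in place of code of your own. Each camera call takes 0.05 s, during which the arm holds its last target. There are 200 camera calls.

## Task

Empty the plywood hopper: swing its side lever over so that the trap door underneath opens and all four markers fall into the wooden tote, then bring the lever back until the trap door is fully shut and slide the bolt fully home to latch it. Leave the tote where it stands and do not disturb the mug, the book or the ink jar.

Things in the scene. Friction and masses are not known exactly. Their poses are not given: they have to be found in the camera images.
- hopper: Open-topped plywood hopper on legs, fixed to the desk; 130 mm (its x) by 222 mm (its y), rim 237 mm high. Origin on the desk under its centre, z up. Its -x wall carries the bolt; the lever is outside its -y side. Its bottom is the trap door, 160 mm above the desk
- trapdoor (a joint): Angle of the trap door and its lever, rad: 0 shut (hard stop), 1.05 fully open (stop). Opening swings the lever's top towards the hopper's +x and the door's +x edge downwards. The hinge line runs along the hopper's y. Stiff hinge: stays where left, takes about 3 to 6 N at the grip bar
- lever_grip (a point): Centre of the lever's round black grip bar, 16 mm diameter, 76 mm long along the hopper's y. The flat steel lever (8 mm thick, 20 wide) is 41 mm to its +y side. 130 mm from the hinge line. Shut, the lever leans 0.436 rad from vertical to the hopper's -x and this point is 278 mm above the desk, at x, y = -115, -163 mm in the hopper's frame; fully open it leans 0.614 rad to +x
- trap_hinge (a point): Point on the hinge line in the plane of lever_grip, at (-60, -163, 160) mm in the hopper's frame; fixed to the hopper; its y axis is the hinge axis
- bolt (a joint): Slide of the steel bolt, m: 0 drawn back, grows towards the hopper's -y, 0.034 fully home (hard stop). Starts drawn back (0 to 0.006). Home, it crosses the lever's path on the +x side and keeps the door shut (about 3 mm of play). Thrown with the door open it would block the lever. Takes about 2 N, stays where left
- bolt_knob (a point): Grip point on the bolt's upright round steel knob: 18 mm diameter, on its axis, 274 mm above the desk, 16 mm below the knob's top. The bolt's own axis is 240 mm above the desk. At bolt value 0 it is at x, y = -80, -45 mm in the hopper's frame; it moves with the bolt
- tote: Loose light-wood open box under the hopper, 280 mm (its x) by 190 mm (its y) by 60 mm high, walls 6 mm, 0.7 kg; origin at the centre of its underside, z up; it reaches out beyond the hopper's +x side
- marker1: Fat round marker, white with a black cap, 22 mm diameter, 140 mm long, about 35 g; origin at its centre, y along its length. Starts lying along the hopper's y on the trap door
- marker2: Fat round marker, white with a black cap, 22 mm diameter, 140 mm long, about 35 g; origin at its centre, y along its length. Starts lying along the hopper's y on the trap door
- marker3: Fat round marker, white with a black cap, 22 mm diameter, 140 mm long, about 35 g; origin at its centre, y along its length. Starts lying along the hopper's y on the trap door
- marker4: Fat round marker, white with a black cap, 22 mm diameter, 140 mm long, about 35 g; origin at its centre, y along its length. Starts lying along the hopper's y on the trap door
- brush_mug: Loose terracotta mug with brushes, 84 mm across, mug 95 mm high, about 220 mm with the brushes; origin under its centre. Bystander
- book: Loose red book, 270 by 200 by 26 mm; origin under its centre. Bystander
- ink_jar: Loose ink jar, 60 mm across, 75 mm high; origin under its centre. Bystander
Not all that is in view belongs to the job. Leave any blue or green look-alike of the marker1 alone.

How it is judged (in metres and radians):
On the way, in this order (a step that is already met when the one before it is completed fails the run):
1. the trap door is swung open (more than 0.5 rad) (value of joint trapdoor above 0.5 rad), for 0.2 s.
2. all four markers are in the tote and the trap door is shut again (within 0.06 rad) (value of joint trapdoor below 0.06 rad and x of marker1 in the frame of tote between -0.14 and 0.14 m and y of marker1 in the frame of tote between -0.095 and 0.095 m and z of marker1 in the frame of tote between 0 and 0.06 m and x of marker2 in the frame of tote between -0.14 and 0.14 m and y of marker2 in the frame of tote between -0.095 and 0.095 m and z of marker2 in the frame of tote between 0 and 0.06 m and x of marker3 in the frame of tote between -0.14 and 0.14 m and y of marker3 in the frame of tote between -0.095 and 0.095 m and z of marker3 in the frame of tote between 0 and 0.06 m and x of marker4 in the frame of tote between -0.14 and 0.14 m and y of marker4 in the frame of tote between -0.095 and 0.095 m and z of marker4 in the frame of tote between 0 and 0.06 m), for 0.2 s.
At the end, for the whole second after the job is handed in: The trap door is shut (within 0.06 rad), the bolt is home (slid at least 26 of its 34 mm), and the centres of all four markers lie inside the tote, below its rim, at rest (under 0.05 m/s) (all of step 2 and value of joint bolt above 0.026 m and linear speed of each of marker1, marker2, marker3, marker4 below 0.05 m/s); the robot touches nothing.
It fails at once if the tote is moved by more than 30 mm (distance of tote from where it was at the start of the episode above 0.03 m).
It fails at once if the mug is moved by more than 30 mm (distance of brush_mug from where it was at the start of the episode above 0.03 m).
It fails at once if the book is moved by more than 30 mm (distance of book from where it was at the start of the episode above 0.03 m).
It fails at once if the ink jar is moved by more than 30 mm (distance of ink_jar from where it was at the start of the episode above 0.03 m).
It also fails if it takes over 54 s, if anything falls off the work surface, if the arm or the gripper's body presses on something with over 40 N, if the wrist force passes 120 N, or if a joint passes its speed limit or range.

## Working session

There is one attempt and no reset: what is moved stays moved. The work goes in short steps, Python scripts to look and compute and a tool call to move; the robot and the scene stay as the last step left them, time stands still between calls to the robot, and variables do not carry over. Pictures are saved under pics/ and viewed, about 8 in all and at most 12, crops included, and the job is handed in when it is done.

Besides the shell and the picture viewer there is one more tool, called in YAML: its name, and indented under it one key for each argument. servo_tool: Moves the arm, as the interface text tells. Scaled input: -1 to 1 covers 20 cm each way for a shift and pi rad each way for a turn. Its arguments: {"type":"object","properties":{"slide":{"type":"array","items":{"type":"array","items":{"type":"number"}}},"rot":{"type":"array","items":{"type":"array","items":{"type":"number"}}},"claw":{"type":"array","items":{"type":"number"}}},"required":["slide","rot","claw"]}

```bash
mkdir -p pics
cat > h.py <<'E'
import numpy as np, cv2
from plant import *
from scipy.spatial.transform import Rotation as R
def cam(n):
    c=capture(n); h=c["frame"].shape[0]
    f=h/2/np.tan(np.radians(c["vertical_fov"])/2)
    c["K"]=np.array([[f,0,c["cx"]],[0,f,c["cy"]],[0,0,1.]]); c["D"]=np.array(c["D"],float)
    c["R"]=np.array(c["rotation"]); c["p"]=np.array(c["position"]); 
    if c["R"].shape!=(3,3): print("rot shape",c["rotation"])
    return c
def ray(c,uv):
    q=cv2.undistortPoints(np.array(uv,float).reshape(-1,1,2),c["K"],c["D"]).reshape(-1,2)
    return np.c_[q,np.ones(len(q))]@c["R"].T
def atz(c,uv,z):
    d=ray(c,uv); return c["p"]+d*((z-c["p"][2])/d[:,2])[:,None]
def deproj(c,uv):
    uv=np.atleast_2d(uv); i=np.round(uv).astype(int)
    return c["p"]+ray(c,uv)*c["depth"][i[:,1],i[:,0]][:,None]
def proj(c,P):
    Rt=c["R"].T; return cv2.projectPoints(np.atleast_2d(P).astype(float),cv2.Rodrigues(Rt)[0],-Rt@c["p"],c["K"],c["D"])[0].reshape(-1,2)
def save(c,n): cv2.imwrite("pics/"+n,c["frame"][:,:,::-1])
E
python3 - <<'E'
from h import *
s=get_obs();print(s["tool_pos"],s["tcp_rot"],s["grip_width"],grip_depth)
ims=[]
for n in("scene","top"):
    c=cam(n); ims.append(c["frame"]);print(n,c["p"],c["R"].round(3).tolist(),c["D"])
    save(c,n+"0.png")
    for q in("hopper","lever_grip","trap_hinge","bolt_knob","tote","brush_mug","book","ink_jar"):
        for m in mark_of(q,n)[:2]:
            print(q,np.round(m["xy"],1),round(m["confidence"],2),end=" ")
            if q=="lever_grip":print(atz(c,m["xy"],278).round(1))
            elif q=="bolt_knob":print(atz(c,m["xy"],274).round(1))
            elif q=="trap_hinge":print(atz(c,m["xy"],160).round(1))
            else: print(atz(c,m["xy"],0).round(1))
E
```

```text
[ 153.49532379 -501.6230822   226.03822323] [-3.14003667e+00 -1.95677982e-04  2.96819209e-01] 92.16496273933498 18.8
rot shape [-2.3455067   0.00959322  1.62473414]
scene [1514.74182246  115.84361839 1153.87748401] [-2.346, 0.01, 1.625] [-0.13587395  0.          0.          0.          0.        ]
lever_grip [238.3 169.7] 0.61 Traceback (most recent call last):
  File "<stdin>", line 10, in <module>
  File "h.py", line 15, in atz
    d=ray(c,uv); return c["p"]+d*((z-c["p"][2])/d[:,2])[:,None]
                                                ~^^^^^
IndexError: too many indices for array: array is 1-dimensional, but 2 were indexed
```

View pics/scene0.png

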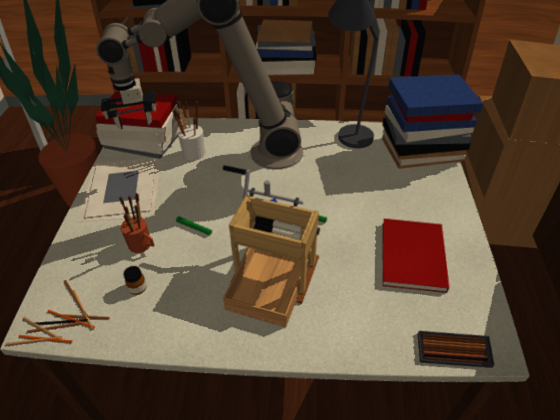

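The scene picture shows the hopper at about (275,235). Its lever grip is at (235,169), the bolt and knob at (268,190), the tote at (270,285), and the mug, jar and book stand well clear. The camera rotation turns out to be rpy, so I'll fix that in the helper.

```bash
sed -i 's/    if c\["R"\].shape.*/    c["R"]=R.from_euler("xyz",c["rotation"]).as_matrix()/' h.py
python3 - <<'E'
from h import *
Z=dict(lever_grip=278,bolt_knob=274,trap_hinge=160)
for n in("scene","top"):
    c=cam(n); save(c,n+"1.png");print(n,c["p"],c["rotation"])
    for q in("hopper","lever_grip","trap_hinge","bolt_knob","tote","brush_mug","book","ink_jar"):
        for m in mark_of(q,n)[:2]:
            print(q,np.round(m["xy"],1),round(m["confidence"],2),atz(c,m["xy"],Z.get(q,0)).round(1),deproj(c,m["xy"]).round(1))
    for m in silhouettes("hopper",n)[:1]:
        v,u=np.nonzero(m["pixels"]);P=deproj(c,np.c_[u,v]);P=P[(abs(P[:,2]-237)<6)]
        print("rim n",len(P),cv2.minAreaRect(P[:,:2].astype(np.float32)))
E
```

```text
scene [1514.74182246  115.84361839 1153.87748401] [-2.3455067   0.00959322  1.62473414]
lever_grip [233.7 170.8] 0.52 [[456.8 -90.5 278. ]] [[454.7 -90.9 276.2]]
trap_hinge [278.4 233.7] 0.39 [[596.   49.2 160. ]] [[605.5  49.9 170.2]]
bolt_knob [266.6 184.7] 0.74 [[510.9  11.8 274. ]] [[523.2  13.  284.8]]
tote [271.5 283.7] 0.86 [[658.5  29.4   0. ]] [[665.5  30.1   9.4]]
brush_mug [137.1 239.9] 0.69 [[ 499.9 -440.4    0. ]] [[ 554.2 -410.6   61.7]]
book [414.9 257.6] 0.59 [[535.1 488.4   0. ]] [[560.6 478.7  29.9]]
ink_jar [275.1 283.3] 0.73 [[656.5  40.4   0. ]] [[664.4  41.1  10.6]]
ink_jar [140.1 289.3] 0.7 [[ 702.6 -375.     0. ]] [[ 722.7 -362.9   28.6]]
rim n 949 ((590.9434814453125, 36.279075622558594), (233.825439453125, 171.69430541992188), 74.7767562866211)
top [ 270.57251744   36.88527594 1493.999118  ] [-2.96088428 -0.0047044  -1.56540983]
lever_grip [287.7 203.1] 0.64 [[518.2   9.3 278. ]] [[515.2   9.6 292.5]]
lever_grip [276.9 170.9] 0.57 [[594.2  34.5 278. ]] [[620.7  34.3 178.7]]
trap_hinge [331.6 217.1] 0.94 [[ 507.2 -103.6  160. ]] [[ 535.7 -120.5   -0.9]]
bolt_knob [288.1 202.5] 0.56 [[520.4   8.3 274. ]] [[516.7   8.7 292.1]]
brush_mug [441.2 222.9] 0.74 [[ 520.6 -434.6    0. ]] [[ 504.5 -404.3   96.2]]
brush_mug [332.4 216.1] 0.41 [[ 538.4 -122.7    0. ]] [[ 538.5 -122.8   -0.7]]
book [118.1 212.8] 0.66 [[544.1 485.2   0. ]] [[539.8 478.2  23.3]]
ink_jar [425.3 163.2] 0.92 [[ 695.9 -396.5    0. ]] [[ 677.9 -378.    63.5]]
rim n 1341 ((591.6846923828125, 29.742324829101562), (237.230224609375, 159.06954956054688), 74.57035827636719)
```

View pics/top1.png

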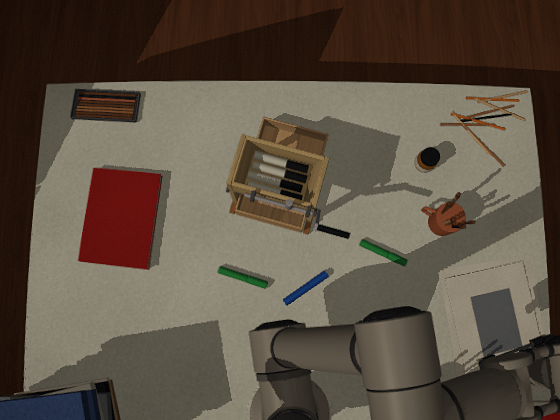

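Top view: hopper at (280,172) with four white markers inside, grip bar at about (334,231), knob at about (288,203). Blue and green look-alikes at (305,288), (243,277) and (383,252) lie on the desk, outside the job. Next I'll fit the hopper pose from the rim's depth points.

```bash
cat >> h.py <<'E'
def fit():
    P=[]
    for n in("scene","top"):
        c=cam(n); h,w=c["depth"].shape; u,v=np.meshgrid(np.arange(w),np.arange(h)); ok=c["depth"].ravel()>0
        uv=np.c_[u.ravel(),v.ravel()][ok]; Q=deproj(c,uv)
        P.append(Q[(abs(Q[:,2]-237)<5)&(np.hypot(Q[:,0]-600,Q[:,1]-33)<150)][:,:2])
    return P
def loc(P,x):
    c,s=np.cos(x[2]),np.sin(x[2]); return (P-x[:2])@np.array([[c,-s],[s,c]])
def tow(p,x):
    c,s=np.cos(x[2]),np.sin(x[2]); return np.array([[c,-s],[s,c]])@np.array(p[:2])+x[:2]
E
python3 - <<'E'
from h import *
from scipy.optimize import least_squares
PP=fit()
def res(x,P):
    q=loc(P,x); a=abs(q)-[65,111]; 
    d=np.maximum(a[:,0],a[:,1])+5   # band centred 5 mm inside outer edge (10 mm wall)
    return d
for P in (*PP,np.vstack(PP)):
    x=np.array([605,33,-.25])
    r=least_squares(res,x,args=(P,),loss="soft_l1",f_scale=3,x_scale=[10,10,.1]);x=r.x
    print(len(P),x.round(3),"med",np.median(abs(r.fun)),"grip",tow([-115,-163],x).round(1),"knob",tow([-80,-45],x).round(1))
    print(" hist",np.histogram(r.fun,[-60,-20,-10,-7,-5,-3,0,3,5,7,10,20,80])[0])
c=cam("top")
np.save("x.npy",x)
im=c["frame"].copy()
c2=cam("scene")
def draw(c,s,box):
    im=cv2.resize(c["frame"],None,fx=4,fy=4,interpolation=cv2.INTER_CUBIC)
    for p,z,col in[([-115,-163],278,(255,0,0)),([-115,-125],278,(255,255,0)),([-115,-201],278,(255,255,0)),([-80,-45],290,(0,255,255)),([65,111],237,(0,255,0)),([65,-111],237,(0,255,0)),([-65,111],237,(0,255,0)),([-65,-111],237,(0,255,0))]:
        q=proj(c,[*tow(p,x),z])[0]*4+1.5; cv2.circle(im,tuple(int(k) for k in q),4,col,1)
    a,b,e,f=[k*4 for k in box]; return im[b:f,a:e][:,:,::-1]
cv2.imwrite("pics/fit.png",np.hstack([cv2.resize(draw(c,0,(215,115,365,245)),(400,347)),cv2.resize(draw(c2,0,(210,155,335,265)),(394,347))]))
E
```

```text
900 [ 6.10087e+02  3.81430e+01 -2.86000e-01] med 3.714347129146603 grip [453.7 -85.7] knob [520.6  17.6]
 hist [  0  52  65  84 120 168 188 105  40  12  43  23]
1249 [ 6.06647e+02  3.27810e+01 -2.73000e-01] med 3.573295077600541 grip [451.9 -93.1] knob [517.5  11. ]
 hist [  0  52 108 126 184 274 272 121  15   0  54  43]
2149 [ 6.07984e+02  3.46540e+01 -2.78000e-01] med 3.9380293167165803 grip [452.6 -90.5] knob [518.7  13.4]
 hist [  0 123 153 233 280 439 403 202 122  31  95  68]
```

View pics/fit.png

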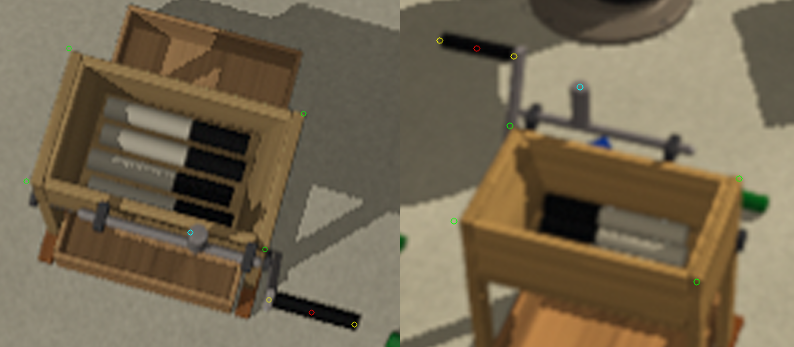

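The overlay fits to within a few mm. The top view suggests shifting about 3 mm toward -y, so I'll use (607, 32.5, -0.275). Plan: keep the tool pointing down with the jaws along the hopper's x. Cage the bar between the fingers, swing it along its arc, close it, then pinch and slide the knob.

```bash
cat >> h.py <<'E'
X=np.array([607,32.5,-.275])
def bar(a,y=-165,dx=0,dz=0): # TCP target for lever angle a (0 shut): grasp point on bar
    t=a-.436; return [-60+130*np.sin(t)+dx,y,160+130*np.cos(t)-18.8+dz]
def plan(Ts,yaw=np.pi/2-.275):
    s=get_obs(); A=R.from_euler("xyz",s["tcp_rot"]); B=R.from_euler("xyz",[np.pi,0,yaw])
    print("t",s["time"],"tcp",s["tool_pos"].round(1),"hop",loc(s["tool_pos"][None,:2],X).round(1),"F",s["contact_force"].round(1),"w",round(s["grip_width"],1))
    for T in Ts:
        w=np.r_[tow(T,X),T[2]]; d=A.inv().apply(w-s["tool_pos"])
        print("world",w.round(1),"slide",(d/200).round(3).tolist(),"rot",((A.inv()*B).as_rotvec()/np.pi).round(3).tolist(),"q",s["joint_positions"].round(2))
E
python3 -c "
from h import *
b=bar(0);plan([[b[0],b[1],400],b])"
```

```text
t 1.35 tcp [ 153.5 -502.1  226.7] hop [[-291.3 -637.6]] F [-0.5 -0.3  0.3] w 92.0
world [451.6 -95.1 400. ] slide [2.02, -1.51, -0.867] rot [0.0, 0.0, -0.318] q [-1.42  0.34  1.52 -0.    1.28 -0.15]
world [451.6 -95.1 259. ] slide [2.02, -1.51, -0.162] rot [0.0, 0.0, -0.318] q [-1.42  0.34  1.52 -0.    1.28 -0.15]
```

servo_tool:
  slide:
    - [0,0,-0.3]
    - [0,0,-0.6]
    - [0,0,-0.85]
    - [0,0,-0.85]
    - [0,0,-0.85]
  rot:
    - [0,0,-0.05]
    - [0,0,-0.1]
    - [0,0,-0.15]
    - [0,0,-0.2]
    - [0,0,-0.25]
  claw: [91,91,91,91,91]

```text
time: 1.98
tool_pos: [153.6, -502.1, 397.4]
tcp_rot: [3.141, 0.001, 1.087]
contact_force: [0.2, -0.3, -0.5]
grip_width: 91.0
```

```bash
python3 -c "
from h import *
b=bar(0);plan([[b[0],b[1],400],b])"
```

```text
t 1.975 tcp [ 153.6 -502.1  397.4] hop [[-291.2 -637.7]] F [ 0.2 -0.3 -0.5] w 91.0
world [451.6 -95.1 400. ] slide [2.495, 0.373, -0.016] rot [0.0, 0.0, -0.066] q [-1.42  0.27  1.16  0.    1.7  -0.94]
world [451.6 -95.1 259. ] slide [2.495, 0.373, 0.689] rot [0.0, 0.0, -0.066] q [-1.42  0.27  1.16  0.    1.7  -0.94]
```

servo_tool:
  slide:
    - [0.25,0.04,0]
    - [0.5,0.08,0]
    - [0.75,0.12,0]
    - [1.0,0.15,0]
    - [1.0,0.15,0]
  rot:
    - [0,0,0]
    - [0,0,0]
    - [0,0,0]
    - [0,0,0]
    - [0,0,0]
  claw: [91,91,91,91,91]

```text
time: 2.6
tool_pos: [275.3, -337.3, 397.5]
tcp_rot: [3.14, 0.0, 1.087]
contact_force: [-1.2, -0.3, -0.2]
grip_width: 90.8
```

servo_tool:
  slide:
    - [0.25,0.04,0]
    - [0.5,0.08,0]
    - [0.75,0.12,0]
    - [1.0,0.15,0]
    - [1.0,0.15,0]
  rot:
    - [0,0,0]
    - [0,0,0]
    - [0,0,0]
    - [0,0,0]
    - [0,0,0]
  claw: [91,80,70,60,60]

```text
time: 3.22
tool_pos: [395.4, -175.6, 396.6]
tcp_rot: [3.142, -0.0, 1.087]
contact_force: [0.2, -0.8, -1.1]
grip_width: 60.8
```

servo_tool:
  slide:
    - [0.2,0.03,0]
    - [0.4,0.06,0]
    - [0.495,0.07,0]
    - [0.495,0.07,0]
  rot:
    - [0,0,-0.02]
    - [0,0,-0.04]
    - [0,0,-0.066]
    - [0,0,-0.066]
  claw: [60,60,60,60]

```text
time: 3.72
tool_pos: [453.3, -97.1, 396.4]
tcp_rot: [-3.141, 0.001, 1.289]
contact_force: [0.0, -0.3, 0.3]
grip_width: 60.0
```

Run:
```python
from h import *
plan([bar(0,dz=45),bar(0)])
ims=[]
for n,b in(("top",(270,170,400,270)),("scene",(170,90,300,190))):
    c=cam(n)
    im=cv2.resize(c["frame"],None,fx=3,fy=3,interpolation=cv2.INTER_CUBIC)
    for y in(-125,-163,-201):
        q=proj(c,[*tow([-115,y],X),278])[0]*3+1; cv2.circle(im,tuple(int(k) for k in q),4,(255,0,0),1)
    a,t,e,f=[k*3 for k in b]; ims.append(im[t:f,a:e,::-1])
cv2.imwrite("pics/above.png",np.hstack(ims))
```

```text
t 3.725 tcp [453.3 -97.1 396.4] hop [[-112.7 -166.5]] F [ 0.  -0.3  0.3] w 60.0
world [451.6 -95.1 304. ] slide [0.008, -0.011, 0.462] rot [-0.0, 0.0, -0.002] q [-0.38  0.15  1.32 -0.    1.67 -0.09]
world [451.6 -95.1 259. ] slide [0.008, -0.011, 0.687] rot [-0.0, 0.0, -0.002] q [-0.38  0.15  1.32 -0.    1.67 -0.09]
```

View pics/above.png

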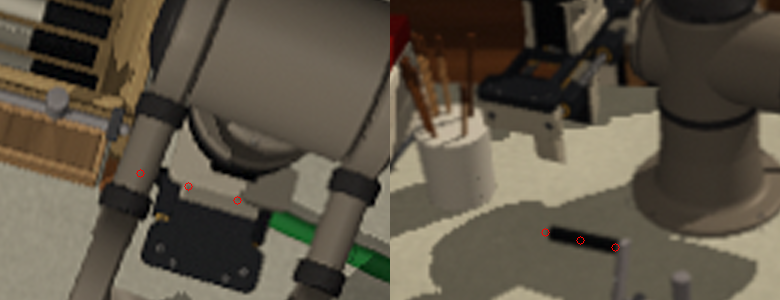

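The gripper is over the bar: in the scene crop the markings lie on the bar at (580,240), and the fingers at about (540,130) are above it. Next I'll lower the open jaws around it and narrow them.

servo_tool:
  slide:
    - [0.01,-0.01,0.2]
    - [0.01,-0.01,0.4]
    - [0.01,-0.01,0.55]
    - [0.01,-0.01,0.68]
    - [0.01,-0.01,0.68]
  rot:
    - [0,0,0]
    - [0,0,0]
    - [0,0,0]
    - [0,0,0]
    - [0,0,0]
  claw: [60,60,60,60,60]

```text
time: 4.45
tool_pos: [450.4, -94.7, 259.4]
tcp_rot: [-3.138, 0.0, 1.287]
contact_force: [-0.2, 0.6, 1.7]
grip_width: 60.3
```

servo_tool:
  slide:
    - [0,0,0]
    - [0,0,0]
    - [0,0,0]
    - [0,0,0]
    - [0,0,0]
  rot:
    - [0,0,0]
    - [0,0,0]
    - [0,0,0]
    - [0,0,0]
    - [0,0,0]
  claw: [45,35,22,22,22]

```text
time: 5.08
tool_pos: [451.8, -93.6, 260.8]
tcp_rot: [3.141, 0.0, 1.29]
contact_force: [0.3, 1.0, -0.3]
grip_width: 22.3
```

```bash
python3 -c "
from h import *
plan([bar(a) for a in (.13,.26,.39,.52,.65,.78,.91,1.03)])"
```

```text
t 5.075 tcp [451.8 -93.6 260.8] hop [[-115.1 -163.5]] F [ 0.3  1.  -0.3] w 22.3
world [466.8 -99.4 265.2] slide [-0.007, 0.08, -0.022] rot [0.0, 0.0, -0.002] q [-0.37  0.2   1.63 -0.    1.32 -0.09]
world [ 482.5 -103.8  269.2] slide [-0.006, 0.162, -0.042] rot [0.0, 0.0, -0.002] q [-0.37  0.2   1.63 -0.    1.32 -0.09]
world [ 498.7 -108.4  271.1] slide [-0.006, 0.246, -0.051] rot [0.0, 0.0, -0.002] q [-0.37  0.2   1.63 -0.    1.32 -0.09]
world [ 514.9 -113.   270.7] slide [-0.005, 0.33, -0.05] rot [0.0, 0.0, -0.002] q [-0.37  0.2   1.63 -0.    1.32 -0.09]
world [ 531.  -117.5  268.2] slide [-0.005, 0.414, -0.037] rot [0.0, 0.0, -0.002] q [-0.37  0.2   1.63 -0.    1.32 -0.09]
world [ 546.6 -121.9  263.6] slide [-0.004, 0.495, -0.014] rot [0.0, 0.0, -0.002] q [-0.37  0.2   1.63 -0.    1.32 -0.09]
world [ 561.6 -126.1  256.9] slide [-0.004, 0.572, 0.02] rot [0.0, 0.0, -0.002] q [-0.37  0.2   1.63 -0.    1.32 -0.09]
world [ 574.5 -129.8  248.9] slide [-0.003, 0.639, 0.06] rot [0.0, 0.0, -0.002] q [-0.37  0.2   1.63 -0.    1.32 -0.09]
```

servo_tool:
  slide:
    - [0,0.04,-0.01]
    - [0,0.08,-0.02]
    - [0,0.12,-0.03]
    - [0,0.16,-0.04]
    - [0,0.2,-0.045]
  rot:
    - [0,0,0]
    - [0,0,0]
    - [0,0,0]
    - [0,0,0]
    - [0,0,0]
  claw: [22,22,22,22,22]

```text
time: 5.7
tool_pos: [490.8, -105.0, 269.8]
tcp_rot: [3.142, 0.0, 1.29]
contact_force: [-2.8, 1.4, 2.5]
grip_width: 22.0
```

servo_tool:
  slide:
    - [0,0.05,-0.005]
    - [0,0.1,-0.005]
    - [0,0.15,-0.005]
    - [0,0.2,0.003]
    - [0,0.25,0.02]
  rot:
    - [0,0,0]
    - [0,0,0]
    - [0,0,0]
    - [0,0,0]
    - [0,0,0]
  claw: [22,22,22,22,22]

```text
time: 6.32
tool_pos: [539.0, -118.9, 265.6]
tcp_rot: [3.141, 0.0, 1.29]
contact_force: [-2.5, 0.6, 1.9]
grip_width: 22.1
```

```bash
python3 -c "
from h import *
plan([bar(a) for a in (.78,.91,1.03)])"
```

```text
t 6.325 tcp [ 539.  -118.9  265.6] hop [[ -24.3 -164.2]] F [-2.5  0.6  1.9] w 22.1
world [ 546.6 -121.9  263.6] slide [-0.004, 0.041, 0.01] rot [0.0, 0.0, -0.002] q [-0.36  0.37  1.38 -0.    1.39 -0.07]
world [ 561.6 -126.1  256.9] slide [-0.003, 0.118, 0.043] rot [0.0, 0.0, -0.002] q [-0.36  0.37  1.38 -0.    1.39 -0.07]
world [ 574.5 -129.8  248.9] slide [-0.003, 0.186, 0.083] rot [0.0, 0.0, -0.002] q [-0.36  0.37  1.38 -0.    1.39 -0.07]
```

The force is about 3 N, so the lever is moving with the tool. On to fully open.

servo_tool:
  slide:
    - [0,0.04,0.01]
    - [0,0.08,0.025]
    - [0,0.12,0.043]
    - [0,0.16,0.065]
    - [0,0.195,0.088]
  rot:
    - [0,0,0]
    - [0,0,0]
    - [0,0,0]
    - [0,0,0]
    - [0,0,0]
  claw: [22,22,22,22,22]

```text
time: 6.95
tool_pos: [576.2, -129.7, 247.7]
tcp_rot: [-3.142, 0.0, 1.29]
contact_force: [-2.5, 0.8, 0.3]
grip_width: 21.7
```

servo_tool:
  slide:
    - [0,0,0]
    - [0,0,0]
    - [0,0,0]
    - [0,0,0]
    - [0,0,0]
  rot:
    - [0,0,0]
    - [0,0,0]
    - [0,0,0]
    - [0,0,0]
    - [0,0,0]
  claw: [22,22,22,22,22]

```text
time: 7.58
tool_pos: [575.7, -129.5, 248.2]
tcp_rot: [3.141, 0.0, 1.29]
contact_force: [-0.9, 0.3, 0.1]
grip_width: 22.1
```

Run:
```python
from h import *
plan([bar(a) for a in (1.05,)])
ims=[]
for n,b in(("top",(210,100,360,250)),("scene",(200,160,350,310))):
    c=cam(n); print(n,[(np.round(m["box"]),round(m["confidence"],2)) for m in spot_in("marker1",n)])
    a,t,e,f=b; ims.append(cv2.resize(c["frame"][t:f,a:e,::-1],(400,400),interpolation=cv2.INTER_CUBIC))
cv2.imwrite("pics/open.png",np.hstack(ims))
```

```text
t 7.575 tcp [ 575.7 -129.5  248.2] hop [[  13.9 -164.4]] F [-0.9  0.3  0.1] w 22.1
world [ 576.5 -130.3  247.5] slide [-0.003, 0.005, 0.004] rot [0.0, 0.0, -0.002] q [-0.35  0.45  1.3  -0.    1.39 -0.07]
top [(array([265., 132., 318., 152.]), 0.93), (array([364., 244., 407., 264.]), 0.85), (array([267., 126., 314., 146.]), 0.82)]
scene [(array([237., 288., 288., 306.]), 0.84), (array([180., 214., 214., 235.]), 0.66), (array([238., 297., 283., 316.]), 0.64), (array([259., 260., 300., 276.]), 0.54)]
```

View pics/open.png

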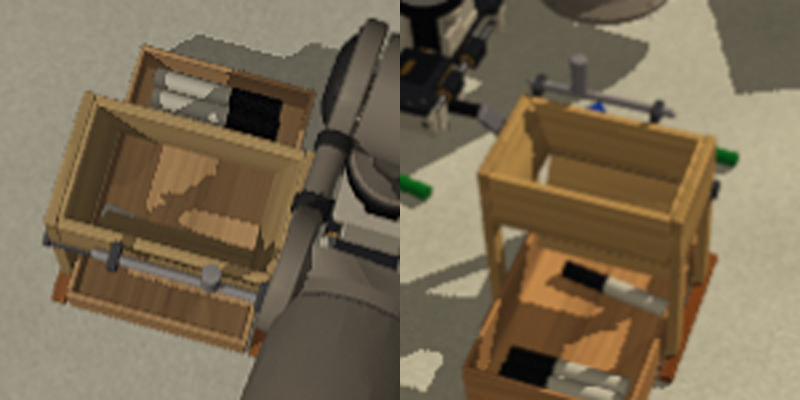

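The scene crop shows three markers: two by the tote's front wall near (565,370) and one at (610,285). In the top crop a grey strip at (130,213), inside the hopper outline, could be the fourth. I'll check their heights by depth.

Run:
```python
from h import *
for n,pts in(("scene",[(279,267),(268,262),(260,297),(262,303),(285,268),(270,280)]),("top",[(256,179),(259,180),(263,181),(270,182),(276,184),(280,185),(290,190),(275,165),(280,160),(276,131),(280,141)])):
    c=cam(n)
    for p,P in zip(pts,deproj(c,pts)): print(n,p,c["frame"][p[1],p[0]],P.round(0),"hop",loc(P[None,:2],X).round(0)[0])
```

```text
scene (279, 267) [141 131 108] [618.  51.  33.] hop [ 6. 21.]
scene (268, 262) [10  9 11] [598.  15.  30.] hop [ -4. -19.]
scene (260, 297) [112 105  87] [730.   1.  29.] hop [127.   3.]
scene (262, 303) [102  95  79] [752.   9.  30.] hop [146.  17.]
scene (285, 268) [162 152 127] [620.  69.  32.] hop [ 3. 39.]
scene (270, 280) [85 58 32] [652.  25.  10.] hop [46.  5.]
top (256, 179) [89 83 69] [638.  92.  25.] hop [13. 66.]
top (259, 180) [99 87 68] [635.  84.  27.] hop [13. 57.]
top (263, 181) [91 73 52] [633.  73.  20.] hop [14. 46.]
top (270, 182) [100  76  49] [635.  53.   3.] hop [21. 28.]
top (276, 184) [94 71 46] [629.  36.   5.] hop [20. 10.]
top (280, 185) [112  85  55] [626.  25.   5.] hop [20. -2.]
top (290, 190) [74 59 38] [596.  -2.  72.] hop [ -1. -36.]
top (275, 165) [153 118  78] [683.  39.   9.] hop [71. 27.]
top (280, 160) [148 115  77] [699.  25.   4.] hop [91. 18.]
top (276, 131) [172 165 146] [780.  37.  24.] hop [165.  51.]
top (280, 141) [96 91 78] [749.  26.  27.] hop [138.  32.]
```

Three markers are clearly resting on the tote floor (tops at z≈30). The fourth is hidden, probably in the tote under the door. I'll close the lever and then check the emptied hopper.

servo_tool:
  slide:
    - [0,-0.05,-0.03]
    - [0,-0.1,-0.057]
    - [0,-0.15,-0.08]
    - [0,-0.2,-0.097]
    - [0,-0.25,-0.11]
  rot:
    - [0,0,0]
    - [0,0,0]
    - [0,0,0]
    - [0,0,0]
    - [0,0,0]
  claw: [22,22,22,22,22]

```text
time: 8.5
tool_pos: [527.6, -116.1, 271.4]
tcp_rot: [3.138, 0.001, 1.289]
contact_force: [3.9, -4.2, 2.2]
grip_width: 22.0
```

servo_tool:
  slide:
    - [0,-0.05,-0.005]
    - [0,-0.1,-0.005]
    - [0,-0.15,-0.002]
    - [0,-0.2,0.006]
    - [0,-0.25,0.02]
  rot:
    - [0,0,0]
    - [0,0,0]
    - [0,0,0]
    - [0,0,0]
    - [0,0,0]
  claw: [22,22,22,22,22]

```text
time: 9.12
tool_pos: [478.9, -101.4, 265.9]
tcp_rot: [-3.141, -0.0, 1.29]
contact_force: [3.0, 0.0, 2.4]
grip_width: 22.0
```

```bash
python3 -c "
from h import *
plan([bar(.1,dx=-3),bar(0,dx=-3),bar(0,dx=-6)])"
```

```text
t 9.125 tcp [ 478.9 -101.4  265.9] hop [[ -86.9 -163.7]] F [3.  0.  2.4] w 22.0
world [460.3 -97.6 263.9] slide [-0.007, -0.095, 0.01] rot [-0.0, -0.0, -0.002] q [-0.37  0.25  1.55  0.    1.35 -0.08]
world [448.7 -94.3 259. ] slide [-0.008, -0.155, 0.034] rot [-0.0, -0.0, -0.002] q [-0.37  0.25  1.55  0.    1.35 -0.08]
world [445.8 -93.5 259. ] slide [-0.008, -0.17, 0.034] rot [-0.0, -0.0, -0.002] q [-0.37  0.25  1.55  0.    1.35 -0.08]
```

servo_tool:
  slide:
    - [0,-0.04,0.003]
    - [0,-0.08,0.009]
    - [0,-0.12,0.02]
    - [0,-0.15,0.03]
    - [0,-0.15,0.03]
  rot:
    - [0,0,0]
    - [0,0,0]
    - [0,0,0]
    - [0,0,0]
    - [0,0,0]
  claw: [22,22,22,22,22]

```text
time: 9.75
tool_pos: [450.6, -93.4, 259.7]
tcp_rot: [3.141, 0.0, 1.289]
contact_force: [5.7, -1.6, -2.9]
grip_width: 22.0
```

servo_tool:
  slide:
    - [0,-0.005,0]
    - [0,-0.01,0]
    - [0,-0.01,0]
  rot:
    - [0,0,0]
    - [0,0,0]
    - [0,0,0]
  claw: [22,22,22]

```text
time: 10.12
tool_pos: [450.5, -93.3, 259.7]
tcp_rot: [3.138, -0.0, 1.289]
contact_force: [13.1, -3.5, -7.5]
grip_width: 22.1
```

The force climbs to 13 N with no motion at the shut position, which is the hard stop. Now I'll back off, open, rise and look.

servo_tool:
  slide:
    - [0,0.015,0]
    - [0,0.015,0]
    - [0,0.015,0]
    - [0,0.015,0]
  rot:
    - [0,0,0]
    - [0,0,0]
    - [0,0,0]
    - [0,0,0]
  claw: [35,50,50,50]

```text
time: 10.62
tool_pos: [451.4, -93.6, 260.1]
tcp_rot: [-3.141, 0.0, 1.29]
contact_force: [0.5, -0.5, -0.5]
grip_width: 49.4
```

servo_tool:
  slide:
    - [0,0,-0.15]
    - [0,0,-0.35]
    - [0,0,-0.5]
    - [-0.5,0,-0.5]
    - [-0.5,0,-0.5]
  rot:
    - [0,0,0]
    - [0,0,0]
    - [0,0,0]
    - [0,0,0]
    - [0,0,0]
  claw: [50,50,50,50,50]

```text
time: 11.25
tool_pos: [423.4, -191.1, 360.5]
tcp_rot: [3.141, 0.001, 1.29]
contact_force: [0.1, -0.3, -0.4]
grip_width: 50.2
```

Run:
```python
from h import *
plan([[-80,-47,360],[-80,-47,257]])
ims=[]
for n,b in(("top",(210,100,360,250)),("scene",(200,160,350,310))):
    c=cam(n)
    for q in("bolt_knob","lever_grip"):
        for m in mark_of(q,n)[:2]: print(n,q,m["xy"],round(m["confidence"],2),"hop",loc(atz(c,m["xy"],276)[:,:2],X).round(1))
    print(n,[(np.round(m["box"]),round(m["confidence"],2)) for m in spot_in("marker1",n)])
    a,t,e,f=b; ims.append(cv2.resize(c["frame"][t:f,a:e,::-1],(400,400),interpolation=cv2.INTER_CUBIC))
cv2.imwrite("pics/shut.png",np.hstack(ims))
```

```text
t 11.25 tcp [ 423.4 -191.1  360.5] hop [[-116. -265.]] F [ 0.1 -0.3 -0.4] w 50.2
world [517.2   9.  360. ] slide [1.091, 0.174, 0.002] rot [0.0, 0.0, -0.002] q [-0.59  0.15  1.41 -0.    1.58 -0.31]
world [517.2   9.  257. ] slide [1.092, 0.173, 0.517] rot [0.0, 0.0, -0.002] q [-0.59  0.15  1.41 -0.    1.58 -0.31]
top bolt_knob [287.4, 202.5] 0.85 hop [[-77.6 -45.3]]
top lever_grip [331.9, 229.8] 0.9 hop [[-110.5 -160.2]]
top [(array([266., 134., 315., 152.]), 0.89), (array([217., 263., 272., 290.]), 0.87), (array([268., 124., 315., 146.]), 0.85), (array([280., 273., 331., 302.]), 0.79), (array([282., 146., 280., 142.]), 0.41)]
scene bolt_knob [262.6, 303.3] 0.22 hop [[300.1  85.9]]
scene lever_grip [235.9, 172.1] 0.61 hop [[-109.7 -151.6]]
scene [(array([240., 296., 284., 315.]), 0.86), (array([238., 289., 287., 306.]), 0.78), (array([256., 182., 303., 203.]), 0.69), (array([261., 258., 299., 279.]), 0.5), (array([182., 218., 212., 232.]), 0.47)]
```

View pics/shut.png

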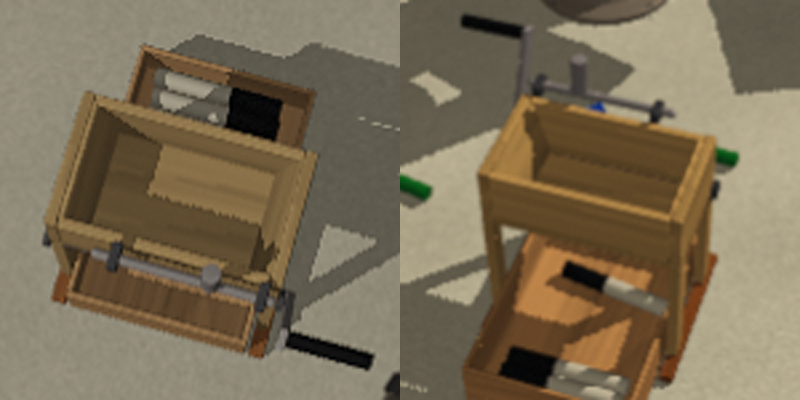

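The hopper floor is visible and empty in both crops (top: (190,190)), and the lever is back at (325,348). Scene sees the front markers at hop x ≈ 127 and 146, top sees them at 138 and 165, so there may be three side by side. I'll confirm with depth profiles and, meanwhile, move over the knob.

Run:
```python
from h import *
for n in("scene","top"):
    c=cam(n); h,w=c["depth"].shape; u,v=np.meshgrid(np.arange(w),np.arange(h)); uv=np.c_[u.ravel(),v.ravel()]
    P=deproj(c,uv); q=loc(P[:,:2],X); F=c["frame"].reshape(-1,3)
    for y0 in(-25,45):
        print(n,"y",y0)
        for x0 in range(-140,200,8):
            k=(abs(q[:,0]-x0-4)<4)&(abs(q[:,1]-y0)<8)&(P[:,2]<75)&(P[:,2]>-5)&(c["depth"].ravel()>0)
            if k.any(): print((x0+4,int(np.median(P[k,2])),F[k].mean(0).astype(int).tolist()),end=" ")
        print()
```

```text
scene y -25
(-56, 6, [89, 60, 33]) (-48, 9, [111, 75, 41]) (-40, 10, [161, 111, 60]) (-32, 11, [147, 101, 55]) (-16, 28, [94, 65, 37]) (-8, 28, [26, 20, 15]) (0, 21, [37, 26, 17]) (8, 8, [93, 63, 34]) (16, 6, [140, 95, 52]) (24, 8, [171, 119, 64]) (32, 9, [172, 119, 65]) (40, 8, [173, 120, 65]) (48, 6, [170, 118, 64]) (56, 9, [147, 101, 55]) (64, 8, [96, 65, 35]) (72, 6, [95, 65, 35]) (80, 6, [96, 65, 35]) (88, 8, [96, 65, 36]) (96, 7, [97, 66, 36]) (104, 10, [86, 58, 33]) (112, 26, [54, 36, 20]) (120, 29, [13, 10, 8]) (128, 28, [6, 6, 7]) (136, 26, [6, 6, 7]) (144, 29, [5, 6, 6]) (152, 27, [8, 8, 7]) (160, 29, [14, 12, 9]) (176, 60, [52, 36, 21]) (184, 33, [94, 65, 38]) (192, 1, [95, 90, 74]) (200, 0, [95, 90, 74]) 
scene y 45
(-64, 6, [94, 65, 36]) (-56, 7, [92, 62, 34]) (-48, 8, [125, 85, 46]) (-40, 9, [173, 119, 65]) (-32, 8, [177, 123, 67]) (-24, 9, [166, 115, 64]) (-8, 27, [173, 143, 105]) (0, 29, [127, 116, 94]) (8, 19, [102, 87, 67]) (16, 7, [96, 67, 40]) (24, 8, [106, 72, 39]) (32, 8, [141, 96, 53]) (40, 7, [165, 114, 63]) (48, 9, [173, 120, 65]) (56, 7, [170, 117, 64]) (64,
[... 775 characters left out ...]
4, 25, [9, 9, 10]) (152, 24, [8, 7, 8]) (160, 20, [6, 6, 6]) (168, 26, [8, 9, 9]) (176, 27, [38, 29, 19]) (184, 49, [75, 56, 36]) 
top y 45
(-136, -1, [145, 140, 122]) (-128, -1, [146, 140, 122]) (-120, 0, [145, 140, 122]) (-112, -1, [145, 139, 121]) (-104, -1, [144, 139, 121]) (-96, 5, [127, 108, 82]) (-88, 58, [119, 90, 58]) (-80, 6, [87, 65, 41]) (-72, 5, [91, 68, 43]) (-64, 5, [92, 69, 44]) (-56, 5, [92, 68, 43]) (-48, 5, [96, 72, 46]) (-40, 5, [114, 90, 65]) (96, 8, [128, 103, 66]) (128, 22, [105, 90, 67]) (136, 19, [106, 100, 86]) (144, 25, [153, 147, 129]) (152, 23, [123, 117, 102]) (160, 22, [136, 130, 113]) (168, 24, [155, 148, 130]) (176, 28, [108, 89, 66]) (184, 51, [120, 91, 59])
```

servo_tool:
  slide:
    - [0.25,0.04,0]
    - [0.5,0.1,0]
    - [0.75,0.15,0]
    - [1.0,0.174,0]
    - [1.0,0.174,0]
  rot:
    - [0,0,0]
    - [0,0,0]
    - [0,0,0]
    - [0,0,0]
    - [0,0,0]
  claw: [50,50,50,50,50]

```text
time: 12.38
tool_pos: [513.5, -3.9, 359.7]
tcp_rot: [-3.141, -0.001, 1.295]
contact_force: [-0.5, -1.0, -0.4]
grip_width: 49.8
```

servo_tool:
  slide:
    - [0.09,0,0]
    - [0.09,0,0.05]
    - [0.09,0,0.05]
  rot:
    - [0,0,0]
    - [0,0,0]
    - [0,0,0]
  claw: [50,50,50]

```text
time: 12.75
tool_pos: [517.3, 9.4, 349.0]
tcp_rot: [-3.14, 0.001, 1.289]
contact_force: [-0.4, 0.1, -0.3]
grip_width: 49.9
```

```bash
python3 -c "
from h import *
plan([[-80,-47,258]])"
```

```text
t 12.75 tcp [517.3   9.4 349. ] hop [[-80.  -46.6]] F [-0.4  0.1 -0.3] w 49.9
world [517.2   9.  258. ] slide [-0.002, 0.001, 0.455] rot [-0.001, 0.0, -0.002] q [-0.13  0.27  1.3  -0.    1.58  0.15]
```

Depth confirms it: the front group spans hop x 112–178 mm, which is three 22 mm markers, and one more lies at x≈0. All four are in the tote. Now I'll lower onto the knob and pinch it.

servo_tool:
  slide:
    - [0,0,0.12]
    - [0,0,0.24]
    - [0,0,0.36]
    - [0,0,0.44]
    - [0,0,0.44]
  rot:
    - [0,0,0]
    - [0,0,0]
    - [0,0,0]
    - [0,0,0]
    - [0,0,0]
  claw: [50,50,50,50,50]

```text
time: 13.38
tool_pos: [517.2, 9.3, 261.1]
tcp_rot: [-3.139, 0.001, 1.288]
contact_force: [0.6, 0.1, -0.3]
grip_width: 49.7
```

servo_tool:
  slide:
    - [0,0,0]
    - [0,0,0]
    - [0,0,0]
    - [0,0,0]
    - [0,0,0]
  rot:
    - [0,0,0]
    - [0,0,0]
    - [0,0,0]
    - [0,0,0]
    - [0,0,0]
  claw: [40,28,14,14,14]

```text
time: 14.0
tool_pos: [518.7, 9.8, 262.5]
tcp_rot: [3.139, -0.0, 1.289]
contact_force: [4.2, -0.9, -0.0]
grip_width: 17.5
```

servo_tool:
  slide:
    - [-0.03,0,0]
    - [-0.06,0,0]
    - [-0.09,0,0]
    - [-0.12,0,0]
    - [-0.14,0,0]
  rot:
    - [0,0,0]
    - [0,0,0]
    - [0,0,0]
    - [0,0,0]
    - [0,0,0]
  claw: [14,14,14,14,14]

```text
time: 14.62
tool_pos: [511.2, -17.3, 262.5]
tcp_rot: [3.139, -0.001, 1.289]
contact_force: [6.7, -0.5, 0.2]
grip_width: 17.2
```

servo_tool:
  slide:
    - [-0.01,0,0]
    - [-0.02,0,0]
    - [-0.03,0,0]
    - [-0.035,0,0]
    - [-0.035,0,0]
  rot:
    - [0,0,0]
    - [0,0,0]
    - [0,0,0]
    - [0,0,0]
    - [0,0,0]
  claw: [14,14,14,14,14]

```text
time: 15.25
tool_pos: [510.4, -19.8, 262.4]
tcp_rot: [3.138, -0.009, 1.291]
contact_force: [12.0, 14.6, -2.3]
grip_width: 17.3
```

```bash
python3 -c "
from h import *
plan([[-80,-82,258]])"
```

```text
t 15.25 tcp [510.4 -19.8 262.4] hop [[-78.7 -76.6]] F [12.  14.6 -2.3] w 17.3
world [507.7 -24.7 258. ] slide [-0.027, -0.006, 0.022] rot [0.001, -0.003, -0.002] q [-0.19  0.29  1.5   0.01  1.35  0.08]
```

The bolt travelled about 30.8 mm from a start of 0–6 mm, then met a firm 15–19 N stop: it's home. Now I'll relax, release, rise and check.

servo_tool:
  slide:
    - [0.03,0,0]
    - [0.03,0,0]
    - [0.03,0,0]
    - [0.03,0,0]
    - [0.03,0,0]
  rot:
    - [0,0,0]
    - [0,0,0]
    - [0,0,0]
    - [0,0,0]
    - [0,0,0]
  claw: [17,30,45,45,45]

```text
time: 15.88
tool_pos: [509.7, -18.0, 262.0]
tcp_rot: [-3.141, 0.0, 1.289]
contact_force: [-1.1, 0.0, 0.4]
grip_width: 44.5
```

servo_tool:
  slide:
    - [0,0,-0.1]
    - [0,0,-0.3]
    - [0,0,-0.5]
    - [0,-0.3,-0.5]
    - [0,-0.6,-0.5]
  rot:
    - [0,0,0]
    - [0,0,0]
    - [0,0,0]
    - [0,0,0]
    - [0,0,0]
  claw: [45,45,45,45,45]

```text
time: 16.5
tool_pos: [393.5, 15.6, 362.0]
tcp_rot: [-3.142, -0.0, 1.289]
contact_force: [0.1, -0.7, 0.4]
grip_width: 45.0
```

servo_tool:
  slide:
    - [-0.3,0,0]
    - [-0.6,0,0]
    - [-0.6,0,0]
  rot:
    - [0,0,0]
    - [0,0,0]
    - [0,0,0]
  claw: [45,45,45]

```text
time: 16.88
tool_pos: [360.1, -103.0, 362.2]
tcp_rot: [3.141, 0.001, 1.283]
contact_force: [-0.1, 1.4, -0.5]
grip_width: 44.9
```

Run:
```python
from h import *
plan([])
ims=[]
for n,b in(("top",(210,100,360,250)),("scene",(200,160,350,310))):
    c=cam(n)
    for q,z in(("bolt_knob",274),("lever_grip",278),("brush_mug",0),("book",0),("ink_jar",0),("tote",0)):
        for m in mark_of(q,n)[:1]:
            P=atz(c,m["xy"],z);print(n,q,round(m["confidence"],2),P.round(0)[0],"hop",loc(P[:,:2],X).round(1))
    a,t,e,f=b; ims.append(cv2.resize(c["frame"][t:f,a:e,::-1],(400,400),interpolation=cv2.INTER_CUBIC))
cv2.imwrite("pics/end.png",np.hstack(ims))
```

```text
t 16.875 tcp [ 360.1 -103.   362.2] hop [[-200.8 -197.4]] F [-0.1  1.4 -0.5] w 44.9
top bolt_knob 0.78 [504. -22. 274.] hop [[-84.4 -80.2]]
top lever_grip 0.85 [457. -97. 278.] hop [[-109.2 -165.8]]
top brush_mug 0.87 [ 529. -434.    0.] hop [[  51.2 -469.8]]
top book 0.95 [535. 484.   0.] hop [[-191.6  415.4]]
top ink_jar 0.64 [ 692. -391.    0.] hop [[ 196.8 -384.7]]
top tote 0.72 [534. 485.   0.] hop [[-193.3  416.1]]
scene bolt_knob 0.81 [515. -14. 274.] hop [[-75.9 -69.7]]
scene lever_grip 0.83 [455. -76. 278.] hop [[-116.6 -145.3]]
scene brush_mug 0.87 [ 506. -441.    0.] hop [[  31.4 -483.4]]
scene book 0.73 [527. 483.   0.] hop [[-199.2  412.2]]
scene ink_jar 0.82 [ 705. -384.    0.] hop [[ 207.4 -374. ]]
scene tote 0.67 [658.  35.   0.] hop [[48. 16.]]
```

View pics/end.png

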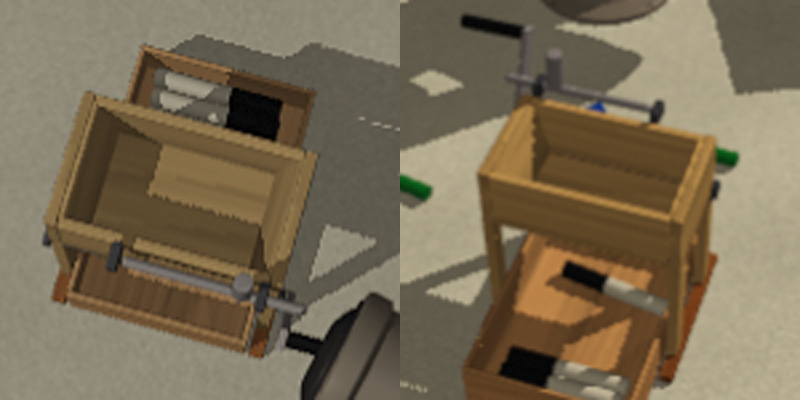

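The end picture shows the knob moved to (243,285) in the top crop. The bolt end sticks out past the lever at (300,308), on its +x side. The hopper is empty and the tote and markers haven't moved, so I'll hand in.

```bash
python3 -c "
from plant import *
print(close_job())"
```

```text
the job is handed in; nothing more can be done
None
```

The hopper is emptied, the trap door shut and the bolt home. I handed the job in at about 17 s of the 54 s; no verdict is reported.

**What I did:**
- I caged the lever's grip bar loosely between the fingers and swung it to fully open at about 3 N.
- I brought it back to the shut stop, where the force rose to about 13–15 N with no further motion.
- I pinched the bolt's knob and slid it 31 mm until it met its hard stop, then let go and moved clear.

**Last checks:**
- **Markers:** the hopper looks empty in both pictures. The depth profile in the tote, taken just before the bolt was slid, shows three markers together at its front wall and one under the hopper. I inferred three from that group's 66 mm width, because neither camera shows all three at once.
- **Lever and bolt:** in the final picture the lever is in its shut position and the bolt lies across its +x side.
- **Tote:** it looks unmoved in the pictures. The network's scene reading moved only about 6 mm, but its final top-view reading was wrong and landed on the book.
- **Mug, book and jar:** their readings stayed within about 10 mm of the start, which is the network's own noise.

**Disagreements:** the two cameras differed by 10–20 mm on the final knob and grip positions. I relied on the arm's own readings and the stop forces for those.

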